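Ballast the bench press and set it to float

ROBOT

A 6-joint arm with a two-finger parallel gripper is mounted at the origin on the work surface. World frame = base frame: x ahead of the robot, y to its left, z up, the work surface at z = 0. Lengths are in m, angles in rad, forces in N, time in s.
With the tool pointing down it reaches from about 0.3 to 0.875 m from the base axis. Payload 6.4 kg.
Tool frame: the origin (TCP) lies between the finger pads; the fingertips stand 19 mm ahead of it and the grasp point (between the pads) is the TCP; z points along the fingers, y is the direction in which the jaws open and shut (so a half turn about z gives the same grasp; the last joint's range is limited). The gripper opens to 85 mm and grips with 20 to 120 N. Pads are 22 mm wide; open, the fingers measure 114 mm over their backs; the gripper's body (76 mm by 85 mm) begins 54 mm behind the grasp point. The pads swing forward as they close: fully open they stand 13 mm farther back than shut.
Start: joints at [0.93, 0.181, 1.607, -0, 1.354, -0.206], TCP at [0.242, 0.522, 0.25] pointing down, gripper open.
Joint ranges: [-2.99, 2.99], [-0.89, 2.07], [0.3, 2.58], [-1.14, 4.28], [0, 2.63], [-3.12, 3.12]. Speed limits (rad/s): [2.57, 2.57, 3.01, 3.14, 3.14, 3.14].

INTERFACE

Orientations are given as a unit quaternion [w, x, y, z].
In Python, from bench import * gives the robot as it stands.
- The arm moves only by the tool apply_moves, never from a script. Its argument "moves" is a list that holds one entry, the list of rows, each a list of 7 numbers: the shift along the tool's x, y, z in cm, then the turn, a rotation vector about the tool's x, y, z in rad, then the opening, from 0 (shut) to 1 (fully open). A call has 1 to 8 rows; each row is the pose to reach, as a shift and turn from the pose commanded when the call began, along the tool's axes at that moment; what a row does not reach only later rows make up. A row lasts 1/10 s, in which the tool goes at most 50 mm and 8.59 degrees, less where a joint would pass 70% of its speed; a pose out of reach is approached as far as the arm can. A call with a gripper value outside its range is refused whole. The fingers move at their own pace and stop on an object; the grip force is fixed at half the most. Time passes only in rows, so rows that repeat a pose let the fingers close. It gives the time, the measured TCP pose, the force and the opening at its end, in the units of the state.
- get_obs(): the state, without advancing time (a new reading comes with each control period).
- camera(name): name is "scene" or "side" or "wrist"; returns the picture (480x640x3 uint8, red, green, blue); there is no depth.
- get_calibration(name): a dict with "vertical_fov" (degrees; the focal length in pixels is half the picture's height over the tangent of half this angle, whatever the lens; pixels are square), "cx", "cy" (the principal point, pixels), "k1" (the pictures are not rectified: a ray, as slopes to the right and down, at radius r is drawn at 1 + k1 r^2 times it, then the intrinsics apply), "R" (3x3) and "t" (3): a world point X has camera coordinates R X + t. Camera axes: x right, y down, z forward; pixel columns grow to the right and rows downward; lengths in m; the calibration is good to about 2 mm. A picture is of the moment at which its call begins: read the wrist's pose just before it. get_calibration takes no time and is no camera call; for the wrist camera it gives the pose at the moment of the call.
- hand_in(): hands the job in, once; it reports no verdict.
The state is a dict: "time_s": time; "q": joint angles; "dq": joint speeds; "joint_efforts": joint torques, N m; "eef_pos": TCP position; "eef_rot": TCP orientation; "wrist_force": force on the tool from outside, world axes, zero at the start; "torque": the same for the moment, N m; "opening": opening from 0.0 (shut) to 1.0 (fully open).
Only numpy, scipy, OpenCV 4.12 (cv2) and the standard library are available. Lean on these libraries where they do the work, as an engineer would, in place of code of your own. Each camera call takes 0.05 s, during which the arm holds its last target. There are 200 camera calls.

TASK

Set the small bench press to rest on its glass panel by weight alone. First pick up the loose steel ballast tub and lower it upright into the tub that stands in the press's side pan, holding it until it is fully down, and let go without dropping it. Then push the press's valve lever in under the crosshead, past the stiff detent, so that it stays in its last notch (float); leave the tub in its pan, the mug, the jar and the framed panel standing where they are.

Things in the scene. Friction and masses are not known exactly. Their poses are not given: they have to be found in the camera images.
- press: Grey bench press, fixed. Origin on the bench right under the lever's pivot; x (level) is the direction in which the lever is pushed, in under the crosshead; z up. In this frame (mm): lever pivot (0, 0, 60); valve block under it 70 x 50, top at z 52; steel columns at x 85 and 245, y +-80. Come at the lever from the -x side, tool tilted 30 to 45 deg, fingers pointing to +x and down.
- lever_knob (a point): Centre of the black ball knob (34 mm diameter) at the top of the valve lever, a 12 mm steel rod; the knob's centre is 130 mm from the pivot.
- lever (a joint): Valve lever angle, rad; grows as the knob goes to the press's +x; lever is (value - 0.436) from vertical, positive leaning to +x. Notches: -0.02 hold, 0.28 lower, 0.71 float; stops -0.10, 0.80. Detent: leaving hold takes about 6 N at the knob, lower to float about 11 N (most at 0.30, crest at 0.50; past 0.55 it draws the lever into float by itself). Starts about hold and lower.
- pan (a point): Centre of the floor of the press's side pan, a shallow round dark pan (116 mm wide, rim 14 mm above the bench, floor 8 mm above the bench), at (-50, -190, 8) mm in the press's frame.
- pan_tub: Plain steel tapered tub, empty and open at the top, 0.4 to 0.65 kg, loose, standing in the pan. Origin at the centre of its underside, z up. 95 mm high; outside diameter 55 mm at the foot and 75 mm at the rim; wall 3.5 mm, floor 5 mm thick (mouth 68 mm wide, cavity 48 mm wide at the floor).
- loose_tub_mid (a point): Centre, half-way up, of the loose upright ballast tub: plain steel, tapered, concrete in its lower 62 mm, 0.3 to 0.5 kg. 135 mm high; outside diameter 41 mm at foot, 58 at 90 mm up, 60 at rim. Fully down in the pan tub it stands on that tub's floor (this point 72.5 mm above the pan tub's underside), 3 mm play all round; its top 45 mm stand out: hold it by the top 40 mm.
- mug: White mug, 76 mm wide, 90 mm high, a bystander; origin at the centre of its underside.
- jar: Glass jar with steel cap, 64 mm wide, 100 mm high, a bystander; origin at the centre of its underside.
- framed_panel: Small glass panel in a dark wooden frame lying flat, 110 x 150 x 16 mm, a bystander; origin at the centre of its underside.
- crosshead_edge (a point): Middle of the lower front edge of the press's crosshead, a grey block 270 mm deep (x), 200 wide (y), 115 high; in the press's frame it spans x -4 to 266, y -100 to 100, z 225 to 340 mm. It overhangs the last part of the lever's travel: a vertical gripper's body would hit its front face.
Mind the look-alikes: they are no part of the job. Leave any turquoise look-alike of the part that bears loose_tub_mid alone.

How it is judged:
By the outcome, as a careful person would: the job done as asked, in the order asked, and still so for the second after the job is handed in, with the robot touching nothing.
It also fails if it takes over 64 s, if anything falls off the work surface, if the arm or the gripper's body presses on something with over 40 N, if the wrist force passes 120 N, or if a joint passes its speed limit or range.

## Working session

There is one attempt and no reset: what is moved stays moved. The work goes in short steps, Python scripts to look and compute and a tool call to move; the robot and the scene stay as the last step left them, time stands still between calls to the robot, and variables do not carry over. Pictures are saved under pics/ and viewed, about 8 in all and at most 12, crops included, and the job is handed in when it is done.

Besides the shell and the picture viewer there is one more tool, called as name(argument=value, ...), one argument or row to a line, values as JSON. apply_moves: Moves the arm, as the interface text tells. Its arguments: {"type":"object","properties":{"moves":{"type":"array","items":{"type":"array","items":{"type":"array","items":{"type":"number"}}}}},"required":["moves"]}

```bash
ls; mkdir -p pics; cat > h.py <<'E'
from bench import *
import numpy as np, cv2, json
from scipy.spatial.transform import Rotation as Ro
def snap(n,f):
    c=get_calibration(n); im=camera(n); cv2.imwrite('pics/%s.png'%f,im[:,:,::-1])
    json.dump({k:np.asarray(v).tolist() for k,v in c.items()},open('pics/%s.json'%f,'w')); return im
def cal(f): return json.load(open('pics/%s.json'%f))
def F(c): return 240/np.tan(np.radians(c['vertical_fov'])/2)
def ray(f,u,v):
    c=cal(f);fx=F(c); K=np.array([[fx,0,c['cx']],[0,fx,c['cy']],[0,0,1]],float)
    d=np.array([(u-c['cx'])/fx,(v-c['cy'])/fx]); s=d.copy()
    for _ in range(30): s=d/(1+c['k1']*(s@s))
    R=np.array(c['R']);t=np.array(c['t'])
    w=R.T@np.r_[s,1]; return -R.T@t, w/np.linalg.norm(w)
def atz(f,u,v,z):
    o,d=ray(f,u,v); return o+d*(z-o[2])/d[2]
def tri(*obs):
    A=np.zeros((3,3));b=np.zeros(3);L=[]
    for f,u,v in obs:
        o,d=ray(f,u,v);P=np.eye(3)-np.outer(d,d);A+=P;b+=P@o;L.append((o,P))
    x=np.linalg.solve(A,b); return x,[float(np.linalg.norm(P@(x-o))) for o,P in L]
def proj(f,X):
    c=cal(f);p=np.array(c['R'])@np.asarray(X,float)+np.array(c['t']);s=p[:2]/p[2];s=s*(1+c['k1']*(s@s));return s*F(c)+[c['cx'],c['cy']]
def rel(target,Rt=None):
    "shift (cm) and rotvec in tool axes from current pose"
    o=get_obs();w,x,y,z=o['eef_rot'];R=Ro.from_quat([x,y,z,w])
    d=R.inv().apply(np.asarray(target)-o['eef_pos'])*100
    r=np.zeros(3) if Rt is None else (R.inv()*Rt).as_rotvec()
    return d.round(2),r.round(3)
E
python3 - <<'E'
from h import *
o=get_obs();print({k:np.round(v,3).tolist() for k,v in o.items()})
for n in('scene','side'):
    snap(n,n+'0');c=cal(n+'0');R=np.array(c['R']);print(n,(-R.T@c['t']).round(3),R[2].round(2),c['vertical_fov'])
E
```

```text
pics
{'time_s': 0.0, 'q': [0.93, 0.182, 1.608, -0.0, 1.354, -0.206], 'dq': [-0.001, 0.001, -0.0, 0.001, -0.0, -0.0], 'joint_efforts': [-0.001, -44.489, -35.133, -0.0, 0.009, -0.0], 'eef_pos': [0.242, 0.521, 0.249], 'eef_rot': [-0.0, 0.216, 0.976, -0.001], 'wrist_force': [0.025, 0.234, 0.335], 'torque': [-0.001, 0.006, -0.001], 'opening': 1.0}
scene [ 1.135 -0.22   1.242] [-0.48  0.11 -0.87] 46.76864779287201
side [ 0.057 -0.78   0.744] [ 0.43  0.7  -0.58] 57.91635555844692
```

View pics/scene0.png

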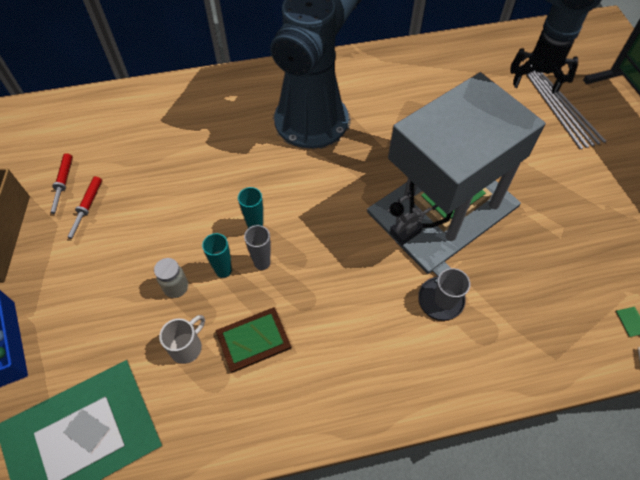

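View pics/side0.png

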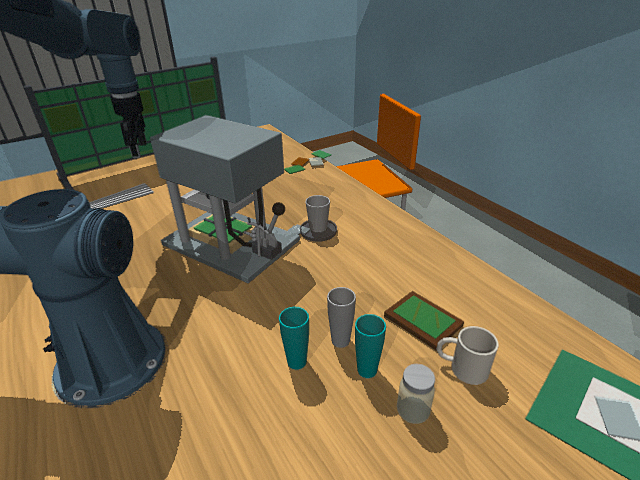

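The scene camera shows three slim tubs: grey at (258,247) and turquoise at (218,255) and (251,207). In the side camera they are at (341,317), (370,345) and (295,337). The grey one is plain steel, so it is the one to pick up. The pan tub is at (452,288) in the scene view and (318,215) in the side view. The knob is at (397,209) and (279,209). I'll confirm these in one enlarged montage.

```bash
python3 - <<'E'
from h import *
s=cv2.imread('pics/scene0.png');d=cv2.imread('pics/side0.png')
def cr(im,x,y): return cv2.resize(im[y:y+75,x:x+100],(400,300),interpolation=cv2.INTER_CUBIC)
# x4 crops
m=np.vstack([np.hstack([cr(s,195,200),cr(s,380,190)]),
 np.hstack([cv2.resize(d[280:380,275:408],(400,300),interpolation=cv2.INTER_CUBIC),cr(d,240,180)])])
cv2.imwrite('pics/m.png',m)
E
```

```text
(no output)
```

View pics/m.png

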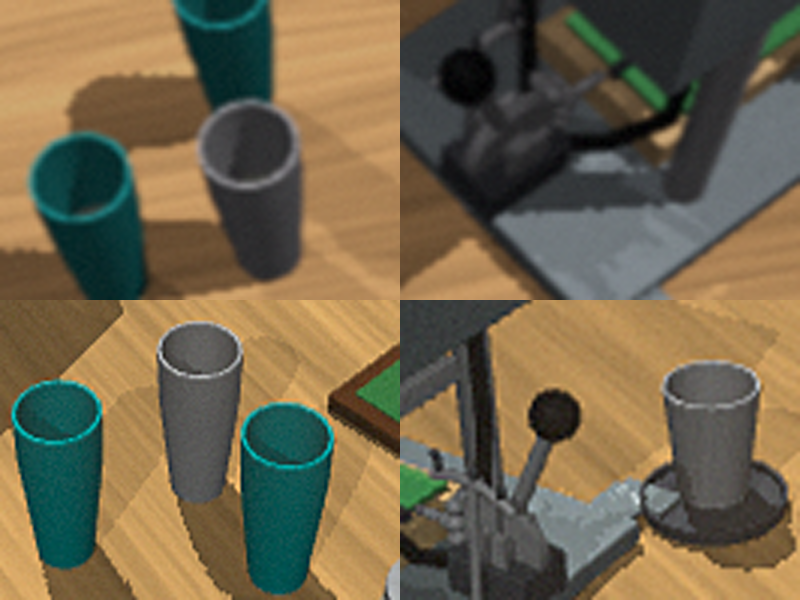

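The crop confirms that the grey tub is plain steel and the two turquoise ones are the look-alikes. Now I'll triangulate the points and fit the press pose.

```bash
python3 - <<'E'
from h import *
from scipy.optimize import least_squares
for n,a,b in [('grey rim',(257.5,236),(341.6,296.7)),('tA',(215.5,244.3),(370.4,325.3)),('tB',(250.5,197),(294,317.3)),('knob',(396.75,209.25),(278.75,208.75))]:
    print(n,[np.round(v,4) for v in tri(('scene0',*a),('side0',*b))])
print('grey side z.135',atz('side0',341.6,296.7,.135),atz('scene0',257.5,236,.135))
print('pantub rim',atz('side0',318,201.2,.103),atz('scene0',454.5,283,.103),tri(('scene0',454.5,283),('side0',318,201.2)))
obs=[('scene0',396,128,(-4,100,340)),('scene0',543,124,(266,-100,340)),('scene0',481,75,(266,100,340)),('scene0',457,210,(-4,-100,225)),
('side0',208,116,(266,100,340)),('side0',282,135,(266,-100,340)),('side0',233,196,(-4,-100,225)),('side0',156,138,(-4,100,340)),
('scene0',454.5,283,(-50,-190,103)),('side0',318,201.2,(-50,-190,103))]
def T(p,m): m=np.array(m)/1e3;c,s=np.cos(p[2]),np.sin(p[2]);return np.array([p[0]+c*m[0]-s*m[1],p[1]+s*m[0]+c*m[1],m[2]])
f=lambda p:np.concatenate([proj(o[0],T(p,o[3]))-o[1:3] for o in obs])
for y0 in (0,1.5,3,-1.5):
    r=least_squares(f,[.4,.3,y0],loss='soft_l1',f_scale=3);print(r.cost.round(1),r.x.round(4))
    if y0==1.5 : print(r.fun.reshape(-1,2).round(1).tolist()); p=r.x
print('pan',T(p,(-50,-190,8)),'knob range',[T(p,(130*np.sin(a-.436),0,60+130*np.cos(a-.436))).round(4) for a in(0,.15,.28,.71)])
E
```

```text
grey rim [array([ 0.448 , -0.2225,  0.1324]), array([0.0004, 0.0004])]
tA [array([ 0.4487, -0.3206,  0.1321]), array([0.0001, 0.0001])]
tB [array([ 0.3346, -0.2213,  0.1323]), array([0.0004, 0.0004])]
knob [array([0.4735, 0.1031, 0.177 ]), array([0.0001, 0.0001])]
grey side z.135 [ 0.44641716 -0.2252506   0.135     ] [ 0.44928332 -0.22216087  0.135     ]
pantub rim [0.64701392 0.19332783 0.103     ] [0.65134455 0.19748066 0.103     ] (array([0.65005011, 0.19857406, 0.0996799 ]), [0.00014660859324751213, 0.00014660859324750353])
1018.4 [0.4566 0.1591 2.0118]
1018.4 [0.4566 0.1591 2.0118]
[[0.1, -1.9], [8.0, -0.2], [2.9, -3.2], [-6.3, 7.1], [-57.1, 19.1], [-74.6, -22.0], [52.9, -24.8], [74.5, 19.8], [-1.3, -0.4], [0.5, -0.5]]
1018.4 [0.4566 0.1591 2.0118]
1018.4 [0.4566 0.1591 2.0118]
pan [0.64973843 0.19498153 0.008     ] knob range [array([0.48  , 0.1095, 0.1778]), array([0.4722, 0.1259, 0.1847]), array([0.4652, 0.1408, 0.1884]), array([0.4416, 0.1909, 0.1852])]
```

```bash
cat >> h.py <<'E'
def T(p,m): m=np.array(m)/1e3;c,s=np.cos(p[2]),np.sin(p[2]);return np.array([p[0]+c*m[0]-s*m[1],p[1]+s*m[0]+c*m[1],m[2]])
E
python3 - <<'E'
from h import *
from scipy.optimize import least_squares
obs=[('scene0',396,128,(-4,100,340)),('scene0',543,124,(266,-100,340)),('scene0',481,75,(266,100,340)),('scene0',457,210,(-4,-100,225)),
('side0',208,116,(266,-100,340)),('side0',282,135,(-4,-100,340)),('side0',233,196,(-4,100,225)),('side0',156,138,(266,100,340)),
('scene0',454.5,283,(-50,-190,103)),('side0',318,201.2,(-50,-190,103))]
f=lambda p:np.concatenate([proj(o[0],T(p,o[3]))-o[1:3] for o in obs]+[[]])
def g(q):
    p=q[:3];a=q[3]-.436;k=T(p,(130*np.sin(a),0,60+130*np.cos(a)))
    return np.r_[f(p),2*(proj('scene0',k)-(396.75,209.25)),2*(proj('side0',k)-(278.75,208.75))]
r=least_squares(g,[.45,.16,2,.1],loss='soft_l1',f_scale=2);p=r.x
print(r.cost,p.round(4),r.fun.reshape(-1,2).round(1).tolist())
print('pan',T(p,(-50,-190,8)),'knob',[T(p,(130*np.sin(a-.436),0,60+130*np.cos(a-.436))).round(4).tolist() for a in(p[3],.28,.71)])
# gripper yaw for the grey tub: candidates, print start yaw
o=get_obs();w,x,y,z=o['eef_rot'];print(Ro.from_quat([x,y,z,w]).as_matrix().round(3))
E
```

```text
83.02598369154342 [ 0.4517  0.155   2.0055 -0.011 ] [[-2.2, -3.4], [5.7, -0.9], [1.1, -4.1], [-9.0, 5.7], [-1.1, -2.4], [0.5, -3.6], [2.5, 7.3], [-6.2, -2.2], [-4.1, -1.7], [0.1, 0.7], [1.3, 1.0], [1.0, -0.8]]
pan [0.64510377 0.18965545 0.008     ] knob [[0.4754, 0.104, 0.1772], [0.4602, 0.1367, 0.1884], [0.4369, 0.1869, 0.1852]]
[[-0.907  0.421 -0.001]
 [ 0.421  0.907 -0.001]
 [ 0.    -0.002 -1.   ]]
```

apply_moves(
  moves=[
    [[0,0,-20,0,0,0,1],[0,0,-20,0,0,0,1],[0,0,-20,0,0,0,1],[0,0,-20,0,0,0,1],[-50,-58.8,-20,0,0,0.35,1],[-50,-58.8,-20,0,0,0.35,1],[-50,-58.8,-20,0,0,0.35,1],[-50,-58.8,-20,0,0,0.35,1]],
  ],
)

```text
time_s: 0.9
eef_pos: [0.2953, 0.3271, 0.4499]
eef_rot: [-0.0, 0.383, 0.924, -0.0]
wrist_force: [0.9, -0.4, -0.2]
opening: 0.999
```

```bash
python3 - <<'E'
from h import *
R=Ro.from_matrix(np.array([[.7071,.7071,0],[.7071,-.7071,0],[0,0,-1]]).T)
R=Ro.from_matrix(np.column_stack([[-.7071,.7071,0],[.7071,.7071,0],[0,0,-1]]))
o=get_obs();print(o['time_s'],o['eef_pos'],o['wrist_force']);print(rel([.448,-.2225,.28],R))
E
```

```text
0.9 [0.29533903 0.32705896 0.44985595] [ 0.85536387 -0.42978748 -0.17951516]
(array([-49.65, -28.06,  17.  ]), array([-0.,  0.,  0.]))
```

apply_moves(
  moves=[
    [[-49.7,-28.1,0,0,0,0,1],[-49.7,-28.1,0,0,0,0,1],[-49.7,-28.1,0,0,0,0,1],[-49.7,-28.1,0,0,0,0,1],[-49.7,-28.1,0,0,0,0,1],[-49.7,-28.1,0,0,0,0,1],[-49.7,-28.1,17,0,0,0,1],[-49.7,-28.1,17,0,0,0,1]],
  ],
)

```text
time_s: 1.7
eef_pos: [0.3989, -0.044, 0.397]
eef_rot: [0.001, 0.383, 0.924, 0.0]
wrist_force: [0.7, 0.6, -0.4]
opening: 1.001
```

apply_moves(
  moves=[
    [[-14.5,-8.2,13,0,0,0,1],[-14.5,-8.2,13,0,0,0,1],[-14.5,-8.2,13,0,0,0,1],[-14.5,-8.2,13,0,0,0,1],[-14.5,-8.2,13,0,0,0,1]],
  ],
)

```text
time_s: 2.2
eef_pos: [0.4418, -0.2044, 0.2626]
eef_rot: [-0.003, 0.384, 0.923, 0.001]
wrist_force: [-1.7, -0.3, 0.4]
opening: 0.997
```

```bash
python3 - <<'E'
from h import *
o=get_obs();print(o['time_s'],o['eef_pos'],o['wrist_force']);snap('wrist','w1');c=cal('w1');R=np.array(c['R']);print(-R.T@c['t'],R[2],rel([.448,-.2225,.28]))
print(proj('w1',[.448,-.2225,.135]))
E
```

```text
2.2 [ 0.44179416 -0.20440734  0.26260267] [-1.67028461 -0.27838067  0.41596017]
[ 0.38683652 -0.14936422  0.38770864] [ 0.21168915 -0.21529024 -0.95332986] (array([-1.72, -0.88, -1.69]), array([0., 0., 0.]))
[304.18435188 267.19059981]
```

View pics/w1.png

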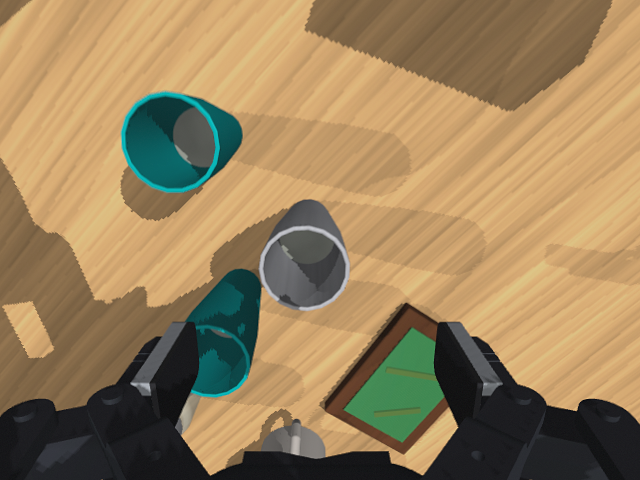

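The grey rim is centred at about (305,268) in the wrist view, against a predicted (304,267), so the position is confirmed. I'll let the arm settle, then descend.

apply_moves(
  moves=[
    [[0,0,0,0,0,0,1],[0,0,0,0,0,0,1]],
  ],
)

```text
time_s: 2.45
eef_pos: [0.4437, -0.2016, 0.2684]
eef_rot: [0.001, 0.382, 0.924, -0.0]
wrist_force: [0.2, -0.2, 0.4]
opening: 1.003
```

```bash
python3 - <<'E'
from h import *
o=get_obs();print(o['eef_pos'],o['wrist_force'],rel([.448,-.2225,.118]))
E
```

```text
[ 0.4436795  -0.20161555  0.2684049 ] [ 0.20904368 -0.18849946  0.43670209] (array([-1.76, -1.18, 15.04]), array([0., 0., 0.]))
```

apply_moves(
  moves=[
    [[-1.8,-1.2,3,0,0,0,1],[-1.8,-1.2,6,0,0,0,1],[-1.8,-1.2,9,0,0,0,1],[-1.8,-1.2,11,0,0,0,1],[-1.8,-1.2,13,0,0,0,1],[-1.8,-1.2,15,0,0,0,1],[-1.8,-1.2,15,0,0,0,1]],
  ],
)

```text
time_s: 3.15
eef_pos: [0.4469, -0.2216, 0.1163]
eef_rot: [-0.001, 0.382, 0.924, 0.0]
wrist_force: [-0.2, 0.4, 0.5]
opening: 0.995
```

apply_moves(
  moves=[
    [[0,0,0,0,0,0,0.5],[0,0,0,0,0,0,0.5],[0,0,0,0,0,0,0.5],[0,0,0,0,0,0,0.5],[0,0,0,0,0,0,0.5],[0,0,0,0,0,0,0.5]],
  ],
)

```text
time_s: 3.75
eef_pos: [0.4491, -0.2242, 0.1198]
eef_rot: [0.002, 0.382, 0.924, -0.0]
wrist_force: [-0.2, 1.3, 6.6]
opening: 0.686
```

apply_moves(
  moves=[
    [[0,0,0,0,0,0,0],[0,0,0,0,0,0,0],[0,0,-1,0,0,0,0],[0,0,-3,0,0,0,0],[0,0,-6,0,0,0,0],[0,0,-10,0,0,0,0],[0,0,-14,0,0,0,0],[0,0,-17,0,0,0,0]],
  ],
)

```text
time_s: 4.55
eef_pos: [0.4478, -0.2237, 0.2909]
eef_rot: [0.002, 0.382, 0.924, -0.001]
wrist_force: [-0.1, 0.1, -4.3]
opening: 0.687
```

```bash
python3 - <<'E'
from h import *
o=get_obs();print(o['eef_pos'],o['opening'],o['wrist_force'],'viaA',rel([.66,.0,.28]), 'over pan',rel([.65,.197,.28]))
snap('side','s2')
E
```

```text
[ 0.44778001 -0.22366764  0.2908812 ] 0.6873024446203079 [-0.06595813  0.05605529 -4.26842384] viaA (array([ 0.79, 30.82,  1.09]), array([0., 0., 0.])) over pan (array([15.42, 44.06,  1.04]), array([0., 0., 0.]))
```

View pics/s2.png

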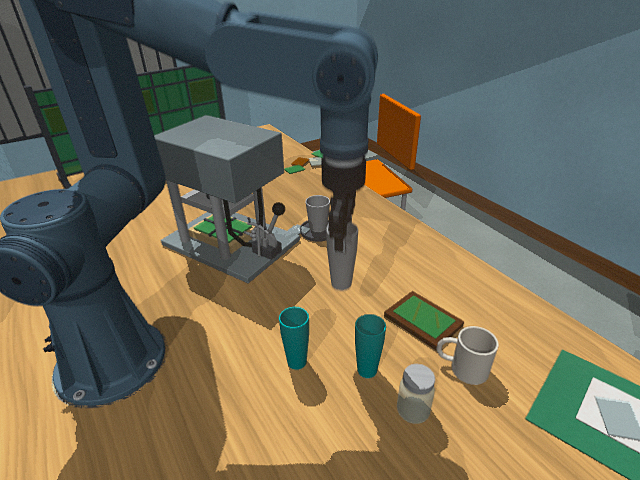

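The grey tub is held upright over its old place, and its tip is at (341,285). Both look-alikes stand untouched. Before placing it, I'll check how much the forearm clears the crosshead.

```bash
python3 - <<'E'
from h import *
from scipy.optimize import fsolve
o=get_obs();q=o['q'];e=np.array(o['eef_pos']);print(q)
q0=[0.93,0.182,1.608];
D=[]
zs=np.linspace(.3,.8,101)
pr=[proj('s2',[e[0],e[1],z]) for z in zs]; i=np.argmin([abs(p[1]-75) for p in pr]);print('wrist centre z',zs[i],pr[i],'D',zs[i]-e[2]); D=zs[i]-e[2]
r0,h0=np.hypot(.242,.521),.249; r1,h1=np.hypot(*e[:2]),e[2]
A=[];b=[]
for a,r,h in((q0,r0,h0),(q,r1,h1)):
    s=a[1]+a[2];A+=[[np.sin(a[1]),np.sin(s),0],[np.cos(a[1]),np.cos(s),1]];b+=[r,h]
x,res,_,_=np.linalg.lstsq(np.array(A),np.array(b),rcond=None);print('L1 L2 H-D',x,res)
L1,L2,C=x;r=np.hypot(.65,.197)
for z in(.30,.133):
    s=fsolve(lambda v:[L1*np.sin(v[0])+L2*np.sin(v[1])-r,L1*np.cos(v[0])+L2*np.cos(v[1])+C-z],[.4,1.8])
    print(z,'forearm from up',np.degrees(s), 'axis z 0.1 inward',z+D-.1/np.tan(s[1]))
E
```

```text
[-7.00592633e-01 -2.82209354e-02  1.73724153e+00 -1.43431078e-04
  1.42178449e+00 -1.48689525e+00]
wrist centre z 0.575 [347.54466307  76.0831115 ] D 0.27903169567225916
L1 L2 H-D [ 0.37869864  0.51830097 -0.01095191] [9.17597208e-08]
0.3 forearm from up [25.30161303 93.47528632] axis z 0.1 inward 0.5851046639651039
0.133 forearm from up [ 30.7629567  110.49380559] axis z 0.1 inward 0.44940784151767127
```

apply_moves(
  moves=[
    [[0.3,10,0,0,0,0,0],[0.5,20,0,0,0,0,0],[0.8,30.8,0,0,0,0,0],[0.8,30.8,0,0,0,0,0],[0.8,30.8,0,0,0,0,0],[0.8,30.8,0,0,0,0,0],[0.8,30.8,0,0,0,0,0],[0.8,30.8,0,0,0,0,0]],
  ],
)

```text
time_s: 5.4
eef_pos: [0.6597, 0.0018, 0.2861]
eef_rot: [-0.001, 0.381, 0.925, -0.0]
wrist_force: [-0.5, -0.9, -4.5]
opening: 0.689
```

apply_moves(
  moves=[
    [[9,8,0,0,0,0,0],[9,8,0,0,0,0,0],[9,8,0,0,0,0,0],[9,8,0,0,0,0,0],[9,8,0,0,0,0,0]],
  ],
)

```text
time_s: 5.9
eef_pos: [0.6518, 0.1191, 0.2873]
eef_rot: [0.0, 0.383, 0.924, -0.001]
wrist_force: [-0.1, 0.3, -3.8]
opening: 0.687
```

```bash
python3 - <<'E'
from h import *
o=get_obs();print(o['time_s'],o['eef_pos'],o['opening'],o['wrist_force'])
a=snap('scene','sc3');b=snap('side','si3');w=snap('wrist','w3')
def cr(im,n,P,s=3):
    u,v=proj(n,P).astype(int);u=np.clip(u-66,0,507);v=np.clip(v-50,0,380);print(n,u,v);return cv2.resize(im[v:v+100,u:u+133,::-1],(400,300),interpolation=cv2.INTER_CUBIC)
P=[.65,.197,.09]
m=np.vstack([np.hstack([cr(a,'sc3',P),cr(b,'si3',P)]),np.hstack([cv2.resize(w[:,:,::-1],(400,300)),cr(a,'sc3',[.47,.1,.12])])]);cv2.imwrite('pics/m3.png',m)
E
```

```text
5.9 [0.6517765  0.11909864 0.28729394] 0.6867945104065023 [-0.07235102  0.25074242 -3.84643954]
sc3 386 235
si3 252 154
sc3 326 171
```

View pics/m3.png

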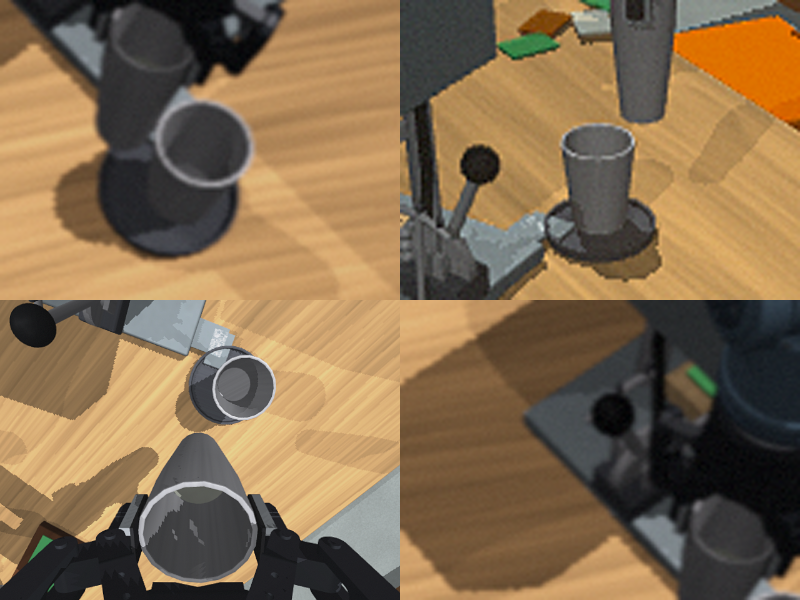

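```bash
python3 - <<'E'
from h import *
S=('sc3',454.0,282.7);D=('si3',318.0,201.3);W=('w3',389.6,140)
for n,*o in (S,D,W): print(n,atz(n,*o,.103))
print(tri(S,D,W),tri(D,W),tri(S,W))
print('wrist view of floor (376,136)->',atz('w3',(236)*1.6,(384-300)*1.6,.013))
o=get_obs();print('tcp',o['eef_pos'],'held rim',atz('w3',198.5*1.6,231*1.6,o['eef_pos'][2]+.0165))
print('scene held?',[k.round(1) for k in (proj('sc3',np.array(o['eef_pos'])+[0,0,.0]),proj('w3',o['eef_pos']))])
print(rel([.65,.197,.287]))
E
```

```text
sc3 [0.65036817 0.196615   0.103     ]
si3 [0.64669465 0.19281201 0.103     ]
w3 [0.64797839 0.19757041 0.103     ]
(array([0.64901589, 0.19765645, 0.09990759]), [9.629098274478053e-05, 0.000529599589682347, 0.0005390480993154038]) (array([0.64895973, 0.19756473, 0.09996988]), [0.0005299036601683726, 0.0005299036601684298]) (array([0.64867235, 0.1979562 , 0.09909183]), [9.366993943109544e-05, 9.366993943116448e-05])
wrist view of floor (376,136)-> [0.65122433 0.19997424 0.013     ]
tcp [0.65236666 0.11825331 0.28724207] held rim [0.64975059 0.12090693 0.30374207]
scene held? [array([436. , 250.1]), array([317.4, 350.6])]
(array([5.74, 5.39, 0.02]), array([0., 0., 0.]))
```

The pan tub rim triangulates to (0.649, 0.1975) with residuals near 0.5 mm. Its height reads 3 mm low, the same bias the grey tub's rim showed. Next I move over it.

apply_moves(
  moves=[
    [[5.5,5.4,0,0,0,0,0],[5.5,5.4,0,0,0,0,0],[5.5,5.4,0,0,0,0,0],[5.5,5.4,0,0,0,0,0],[5.5,5.4,3,0,0,0,0],[5.5,5.4,5,0,0,0,0],[5.5,5.4,5,0,0,0,0],[5.5,5.4,5,0,0,0,0]],
  ],
)

```text
time_s: 6.85
eef_pos: [0.6519, 0.1957, 0.2372]
eef_rot: [-0.0, 0.383, 0.924, -0.0]
wrist_force: [-0.4, 0.3, -2.3]
opening: 0.687
```

```bash
python3 - <<'E'
from h import *
o=get_obs();print(o['time_s'],o['eef_pos'],o['opening'],o['wrist_force'],rel([.6507,.1959,.237]))
a=snap('scene','sc4');b=snap('side','si4');w=snap('wrist','w4')
def cr(im,n,P):
    u,v=proj(n,P).astype(int);u=np.clip(u-50,0,540);v=np.clip(v-45,0,380);print(n,u,v);return cv2.resize(im[v:v+75,u:u+100,::-1],(400,300),interpolation=cv2.INTER_CUBIC)
P=[.65,.197,.11]
cv2.imwrite('pics/m4.png',np.hstack([cr(b,'si4',P),cv2.resize(w[:,:,::-1],(400,300))]))
E
```

```text
6.85 [0.65191043 0.19574237 0.2372499 ] 0.6868744594554507 [-0.41937     0.29139233 -2.30907761] (array([ 0.1 , -0.07,  0.03]), array([0., 0., 0.]))
si4 268 153
```

View pics/m4.png

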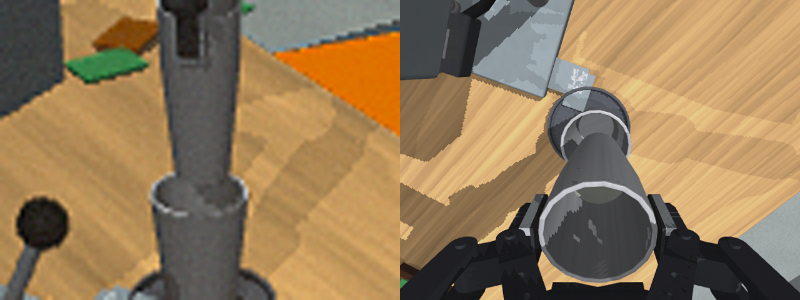

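The foot hangs just above the mouth, within about 1 mm of centre in the side view. I descend slowly.

apply_moves(
  moves=[
    [[0.1,-0.1,1,0,0,0,0],[0.1,-0.1,2,0,0,0,0],[0.1,-0.1,3,0,0,0,0],[0.1,-0.1,4,0,0,0,0],[0.1,-0.1,5,0,0,0,0],[0.1,-0.1,6,0,0,0,0],[0.1,-0.1,7,0,0,0,0],[0.1,-0.1,7,0,0,0,0]],
  ],
)

```text
time_s: 7.8
eef_pos: [0.6491, 0.1971, 0.1647]
eef_rot: [-0.002, 0.382, 0.924, -0.001]
wrist_force: [0.1, 0.3, -4.1]
opening: 0.687
```

apply_moves(
  moves=[
    [[0,0,0.4,0,0,0,0],[0,0,0.8,0,0,0,0],[0,0,1.2,0,0,0,0],[0,0,1.6,0,0,0,0],[0,0,2,0,0,0,0],[0,0,2.4,0,0,0,0],[0,0,2.4,0,0,0,0]],
  ],
)

```text
time_s: 8.5
eef_pos: [0.6497, 0.1972, 0.1422]
eef_rot: [-0.001, 0.382, 0.924, -0.0]
wrist_force: [-0.0, -0.5, -2.9]
opening: 0.686
```

apply_moves(
  moves=[
    [[0,0,0.2,0,0,0,0],[0,0,0.4,0,0,0,0],[0,0,0.6,0,0,0,0],[0,0,0.8,0,0,0,0],[0,0,0.8,0,0,0,0],[0,0,0.8,0,0,0,0]],
  ],
)

```text
time_s: 9.1
eef_pos: [0.6502, 0.1973, 0.1351]
eef_rot: [-0.0, 0.382, 0.924, -0.0]
wrist_force: [0.0, 0.7, -3.1]
opening: 0.687
```

apply_moves(
  moves=[
    [[0,0,0.15,0,0,0,0],[0,0,0.25,0,0,0,0],[0,0,0.25,0,0,0,0]],
  ],
)

```text
time_s: 9.4
eef_pos: [0.6504, 0.1973, 0.1329]
eef_rot: [0.0, 0.382, 0.924, 0.0]
wrist_force: [-0.7, 0.6, -2.6]
opening: 0.69
```

apply_moves(
  moves=[
    [[0,0,0.1,0,0,0,0],[0,0,0.2,0,0,0,0],[0,0,0.2,0,0,0,0]],
  ],
)

```text
time_s: 9.7
eef_pos: [0.6509, 0.1971, 0.1328]
eef_rot: [0.001, 0.382, 0.924, 0.0]
wrist_force: [-4.2, -1.3, 8.0]
opening: 0.688
```

apply_moves(
  moves=[
    [[0.08,-0.08,0,0,0,0,0],[0.08,-0.08,0.1,0,0,0,0],[0.08,-0.08,0.1,0,0,0,0]],
  ],
)

```text
time_s: 10.0
eef_pos: [0.6505, 0.1972, 0.1328]
eef_rot: [0.002, 0.382, 0.924, 0.001]
wrist_force: [-2.4, -1.2, 9.8]
opening: 0.685
```

```bash
python3 - <<'E'
from h import *
o=get_obs();print(o['time_s'],o['eef_pos'],o['wrist_force'])
a=snap('scene','sc5');b=snap('side','si5')
def cr(im,n,P):
    u,v=proj(n,P).astype(int);u=np.clip(u-50,0,540);v=np.clip(v-45,0,380);print(n,u,v);return cv2.resize(im[v:v+75,u:u+100,::-1],(400,300),interpolation=cv2.INTER_CUBIC)
P=[.65,.197,.11]
cv2.imwrite('pics/m5.png',np.hstack([cr(b,'si5',P),cr(a,'sc5',P)]))
E
```

```text
10.0 [0.65050991 0.19720858 0.13275002] [-2.42434269 -1.19138682  9.82510002]
si5 268 153
sc5 404 236
```

View pics/m5.png

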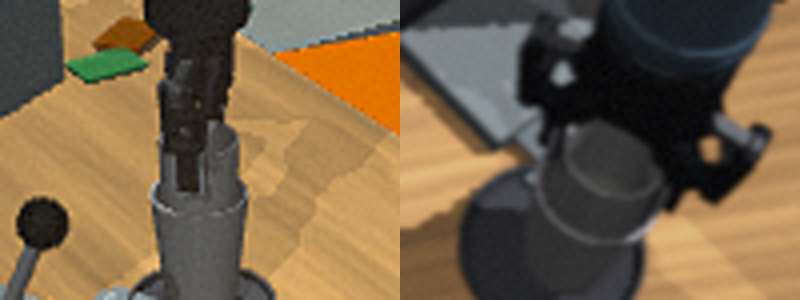

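The tub is seated. The arm stopped at z 0.1328 against an expected 0.132, with 10 N of upward push, and the top part stands out as it should. I release and retreat straight up.

apply_moves(
  moves=[
    [[0,0,0,0,0,0,0.72],[0,0,0,0,0,0,0.78],[0,0,0,0,0,0,0.9],[0,0,0,0,0,0,1],[0,0,0,0,0,0,1],[0,0,0,0,0,0,1],[0,0,0,0,0,0,1]],
  ],
)

```text
time_s: 10.8
eef_pos: [0.6491, 0.1973, 0.1295]
eef_rot: [-0.0, 0.382, 0.924, -0.0]
wrist_force: [0.4, -0.4, 0.6]
opening: 1.004
```

apply_moves(
  moves=[
    [[0,0,-1,0,0,0,1],[0,0,-2,0,0,0,1],[0,0,-4,0,0,0,1],[0,0,-7,0,0,0,1],[0,0,-11,0,0,0,1],[0,0,-15,0,0,0,1],[0,0,-15,0,0,0,1]],
  ],
)

```text
time_s: 11.5
eef_pos: [0.6524, 0.1978, 0.2894]
eef_rot: [0.006, 0.382, 0.924, 0.004]
wrist_force: [0.2, 0.2, 1.3]
opening: 1.001
```

```bash
cat >> h.py <<'E'
L1,L2,C,D=.3787,.5183,-.01095,.279
def fk(q):
    s=q[1]+q[2];r=L1*np.sin(q[1])+L2*np.sin(s);h=L1*np.cos(q[1])+L2*np.cos(s)+C+D
    R=Ro.from_euler('ZYZYZ',[q[0],s,q[3],q[4],q[5]]) if False else Ro.from_euler('z',q[0])*Ro.from_euler('y',s)*Ro.from_euler('z',q[3])*Ro.from_euler('y',q[4])*Ro.from_euler('z',q[5])
    return np.array([r*np.cos(q[0]),r*np.sin(q[0]),h])+R.apply([0,0,D]),R
E
python3 - <<'E'
from h import *
from scipy.optimize import least_squares
o=get_obs();w,x,y,z=o['eef_rot'];q=o['q'];p,R=fk(q);print(np.round(q,3),p.round(4),np.round(o['eef_pos'],4))
print((R.inv()*Ro.from_quat([x,y,z,w])).as_rotvec())
R0=R.inv()*Ro.from_quat([x,y,z,w]) # fixed tool offset
for z in(.005,.012):
    a,b,c=[atz('scene0',*t,z) for t in((370,210),(432,270),(519,205))]
    print('plate',a,b,c,'yaw front',np.arctan2(*(a-b)[1::-1])-np.pi/2,'yaw side',np.arctan2(*(c-b)[1::-1]),np.linalg.norm(a-b),np.linalg.norm(c-b))
lo=[-2.99,-.89,.3,-1.14,0,-3.12];hi=[2.99,2.07,2.58,4.28,2.63,3.12]
yaw=2.0;X=np.array([np.cos(yaw),np.sin(yaw),0]);Z=np.array([0,0,1.])
t=np.radians(43);zt=np.sin(t)*X-np.cos(t)*Z
for sgn in(-1,1):
    Y=np.cross(Z,X)*sgn; Rt=Ro.from_matrix(np.column_stack([np.cross(Y,zt),Y,zt]))
    for P in([.50,.03,.25],[.455,.13,.20]):
      best=None
      for s in range(12):
        g=np.random.default_rng(s).uniform(lo,hi)
        r=least_squares(lambda q:np.r_[(fk(q)[0]-P)*5,((fk(q)[1]*R0).inv()*Rt).as_rotvec()],g,bounds=(lo,hi))
        if best is None or r.cost<best.cost: best=r
      print(sgn,P,best.cost.round(6),best.x.round(2))
    
E
```

```text
[ 0.121  0.38   1.281  0.     1.467 -0.665] [0.6558 0.0796 0.2945] [0.6524 0.1978 0.2894]
[-2.81311827e-16 -3.39115627e-16  1.57079633e+00]
plate [0.35368157 0.0845086  0.005     ] [0.56280699 0.19010364 0.005     ] [0.42501419 0.4818154  0.005     ] yaw front -4.244800053797441 yaw side 2.01208799221143 0.23427282084051293 0.3226183605854015
plate [0.35809911 0.08278544 0.012     ] [0.5660414  0.18778308 0.012     ] [0.42902816 0.47784447 0.012     ] yaw front -4.244800053797441 yaw side 2.0120879922114296 0.23294741988922385 0.32079314381254226
-1 [0.5, 0.03, 0.25] 0.0 [-0.24  0.29  1.63  0.57  1.72 -0.73]
-1 [0.455, 0.13, 0.2] 0.0 [-0.08  0.2   1.85  0.64  1.54 -0.68]
1 [0.5, 0.03, 0.25] 0.0 [-0.24  0.29  1.63  0.57  1.72  2.41]
1 [0.455, 0.13, 0.2] 0.0 [-0.08  0.2   1.85  0.64  1.54  2.46]
```

The tub is released. The press yaw comes out near 2.015 (2.01 to 2.04 from the plate edges). I back off and turn the long way round so the wrist camera sits below the tool, clear of the crosshead.

apply_moves(
  moves=[
    [[-17.4,-24.8,-5,0,0,1.75,0],[-17.4,-24.8,-5,0,0,1.75,0],[-17.4,-24.8,-5,0,0,1.75,0],[-17.4,-24.8,-5,0,0,1.75,0],[-17.4,-24.8,-5,0,0,1.75,0],[-17.4,-24.8,-5,0,0,1.75,0],[-17.4,-24.8,-5,0,0,1.75,0],[-17.4,-24.8,-5,0,0,1.75,0]],
  ],
)

```text
time_s: 12.3
eef_pos: [0.5967, -0.1039, 0.3312]
eef_rot: [0.001, 0.84, 0.542, 0.001]
wrist_force: [1.1, 0.7, -0.2]
opening: 0.002
```

```bash
cat >> h.py <<'E'
yaw=2.015;PX=np.array([np.cos(yaw),np.sin(yaw),0]);PZ=np.array([0,0,1.]);PY=np.cross(PZ,PX)
def Rtool(deg=43):
    t=np.radians(deg);zt=np.sin(t)*PX-np.cos(t)*PZ;return Ro.from_matrix(np.column_stack([np.cross(PY,zt),PY,zt]))
K=np.array([.4735,.1031,.1795])
E
python3 - <<'E'
from h import *
o=get_obs();print(o['q'],o['eef_pos']);print(rel(K+PX*-.20+PZ*.10,Rtool()))
E
```

```text
[-3.67960368e-01  1.93276767e-01  1.42997678e+00 -3.27318906e-04
  1.51598556e+00  5.61458543e-02] [ 0.59674875 -0.1039119   0.33118236]
(array([ 0.87, -4.5 ,  5.16]), array([ 0.846, -0.394,  2.144]))
```

apply_moves(
  moves=[
    [[0.9,-4.5,0,0.846,-0.394,2.144,0],[0.9,-4.5,0,0.846,-0.394,2.144,0],[0.9,-4.5,0,0.846,-0.394,2.144,0],[0.9,-4.5,0,0.846,-0.394,2.144,0],[0.9,-4.5,0,0.846,-0.394,2.144,0],[0.9,-4.5,0,0.846,-0.394,2.144,0],[0.9,-4.5,0,0.846,-0.394,2.144,0],[0.9,-4.5,0,0.846,-0.394,2.144,0]],
  ],
)

```text
time_s: 13.1
eef_pos: [0.5597, -0.0747, 0.3304]
eef_rot: [-0.119, 0.974, 0.015, -0.192]
wrist_force: [-0.5, 0.0, 0.1]
opening: 0.0
```

```bash
python3 - <<'E'
from h import *
o=get_obs();print(o['q'],o['eef_pos']);print(rel(K+PX*-.20+PZ*.10,Rtool()))
E
```

```text
[-0.38096778  0.39704456  1.23676298  0.07554655  1.95712596  1.17134777] [ 0.55968199 -0.07468856  0.33044412]
(array([1.84, 1.48, 4.52]), array([ 0.416, -0.188,  1.046]))
```

apply_moves(
  moves=[
    [[1.8,1.5,4.5,0.416,-0.188,1.046,0],[1.8,1.5,4.5,0.416,-0.188,1.046,0],[1.8,1.5,4.5,0.416,-0.188,1.046,0],[1.8,1.5,4.5,0.416,-0.188,1.046,0],[1.8,1.5,4.5,0.416,-0.188,1.046,0],[1.8,1.5,4.5,0.416,-0.188,1.046,0],[1.8,1.5,4.5,0.416,-0.188,1.046,0],[1.8,1.5,4.5,0.416,-0.188,1.046,0]],
  ],
)

```text
time_s: 13.9
eef_pos: [0.559, -0.0784, 0.2793]
eef_rot: [-0.196, 0.786, -0.497, -0.31]
wrist_force: [1.0, -0.6, 0.4]
opening: 0.001
```

apply_moves(
  moves=[
    [[0,0,0,0,0,0,0],[0,0,0,0,0,0,0]],
  ],
)

```text
time_s: 14.1
eef_pos: [0.559, -0.078, 0.2795]
eef_rot: [-0.196, 0.789, -0.494, -0.309]
wrist_force: [-0.0, 0.6, 0.0]
opening: -0.001
```

```bash
python3 - <<'E'
from h import *
o=get_obs();print(o['q'],o['eef_pos'],o['wrist_force']);print(rel(K+PX*-.06-PZ*.01,Rtool()))
snap('wrist','w6');print(proj('w6',K),proj('w6',K+PX*.087),proj('w6',o['eef_pos']))
E
```

```text
[-0.55422816  0.4922942   1.30849941  0.41027608  1.97372431  2.17244418] [ 0.55900872 -0.07804206  0.27950537] [-0.02797452  0.55977966  0.04845816]
(array([-2.77, -0.13, 17.61]), array([ 0.003, -0.001,  0.008]))
[313.81716918 297.67783474] [313.61506935 328.06588313] [315.51015766 350.52435532]
```

View pics/w6.png

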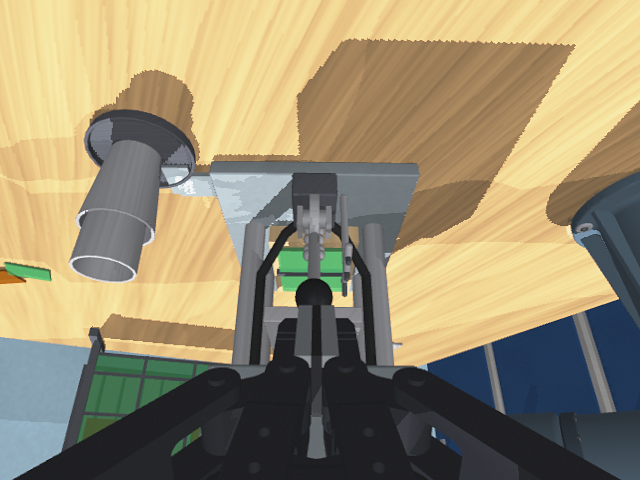

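The wrist view shows the knob at (314,296), against a predicted (314,298), with the press symmetric about the fingers. The ballast tub stands seated in the pan tub at the left, around (118,215). I approach the knob.

apply_moves(
  moves=[
    [[-2.8,-0.1,4,0,0,0,0],[-2.8,-0.1,8,0,0,0,0],[-2.8,-0.1,12,0,0,0,0],[-2.8,-0.1,15,0,0,0,0],[-2.8,-0.1,17.6,0,0,0,0],[-2.8,-0.1,17.6,0,0,0,0],[-2.8,-0.1,17.6,0,0,0,0]],
  ],
)

```text
time_s: 14.85
eef_pos: [0.4994, 0.0494, 0.1701]
eef_rot: [-0.196, 0.789, -0.494, -0.31]
wrist_force: [-0.4, 0.2, -0.3]
opening: -0.0
```

```bash
python3 - <<'E'
from h import *
o=get_obs();print(o['eef_pos'],o['wrist_force'])
for a in(.04,.28,.45,.56,.62,.66):
    l=a-.436;l0=.04-.436
    k=K+PX*.13*(np.sin(l)-np.sin(l0))+PZ*.13*(np.cos(l)-np.cos(l0))
    print(a,rel(k-PX*.0294-PZ*.0096,Rtool()))
E
```

```text
[0.49940045 0.04935223 0.17013242] [-0.35057977  0.17223187 -0.27471706]
0.04 (array([-2.2 ,  0.01,  2.08]), array([ 0.003, -0.   ,  0.007]))
0.28 (array([-4.97, -0.02,  3.5 ]), array([ 0.003, -0.   ,  0.007]))
0.45 (array([-6.68, -0.03,  4.89]), array([ 0.003, -0.   ,  0.007]))
0.56 (array([-7.66, -0.04,  5.93]), array([ 0.003, -0.   ,  0.007]))
0.62 (array([-8.14, -0.05,  6.55]), array([ 0.003, -0.   ,  0.007]))
0.66 (array([-8.44, -0.05,  6.97]), array([ 0.003, -0.   ,  0.007]))
```

apply_moves(
  moves=[
    [[-1.1,0,1,0,0,0,0],[-2.2,0,2.1,0,0,0,0],[-3.2,0,2.6,0,0,0,0],[-4.1,0,3,0,0,0,0],[-5,0,3.5,0,0,0,0],[-5,0,3.5,0,0,0,0]],
  ],
)

```text
time_s: 15.45
eef_pos: [0.4726, 0.1046, 0.1791]
eef_rot: [-0.196, 0.789, -0.494, -0.309]
wrist_force: [-0.2, 0.5, -0.1]
opening: 0.0
```

```bash
python3 - <<'E'
from h import *
o=get_obs();f=np.array(o['wrist_force']);print(o['eef_pos'],'press axes F',f@PX,f@PY,f[2])
for a in(.28,.45,.56,.62,.66):
    l=a-.436;l0=.04-.436
    k=K+PX*.13*(np.sin(l)-np.sin(l0))+PZ*.13*(np.cos(l)-np.cos(l0))
    print(a,rel(k-PX*.0294-PZ*.0096,Rtool())[0])
E
```

```text
[0.47256578 0.10455152 0.17905446] press axes F 0.5486815951035717 -0.08261069165105273 -0.08228190580769727
0.28 [ 0.13 -0.02 -0.03]
0.45 [-1.59 -0.03  1.36]
0.56 [-2.56 -0.04  2.4 ]
0.62 [-3.05 -0.05  3.01]
0.66 [-3.35 -0.05  3.44]
```

apply_moves(
  moves=[
    [[-0.5,0,0.5,0,0,0,0],[-1,0,0.9,0,0,0,0],[-1.6,0,1.4,0,0,0,0],[-2.1,0,1.9,0,0,0,0]],
  ],
)

```text
time_s: 15.85
eef_pos: [0.4672, 0.1202, 0.1764]
eef_rot: [-0.192, 0.791, -0.499, -0.297]
wrist_force: [21.0, -51.9, -11.7]
opening: -0.002
```

apply_moves(
  moves=[
    [[-0.3,0,0.3,0,0,0,0],[-0.5,0,0.5,0,0,0,0],[-0.9,0,1,0,0,0,0],[-0.9,0,1,0,0,0,0]],
  ],
)

```text
time_s: 16.25
eef_pos: [0.455, 0.1404, 0.1774]
eef_rot: [-0.196, 0.788, -0.495, -0.31]
wrist_force: [-0.8, 0.4, 0.3]
opening: 0.001
```

```bash
python3 - <<'E'
from h import *
o=get_obs();f=np.array(o['wrist_force']);print(o['time_s'],o['eef_pos'],'press axes F',f@PX,f@PY,f[2])
b=snap('side','si7');w=snap('wrist','w7')
for a in(.04,.28,.6,.71):
    l=a-.436;l0=.04-.436;k=K+PX*.13*(np.sin(l)-np.sin(l0))+PZ*.13*(np.cos(l)-np.cos(l0));print(a,(proj('si7',k)-[228,153])*4,proj('w7',k)*.625)
cv2.imwrite('pics/m7.png',np.hstack([cv2.resize(b[153:228,228:328,::-1],(400,300),interpolation=cv2.INTER_CUBIC),cv2.resize(w[:,:,::-1],(400,300))]))
E
```

```text
16.25 [0.45502182 0.14042442 0.17739004] press axes F 0.7379300116352062 0.5660252634287629 0.3441213299657806
0.04 [202.78199832 219.68527753] [195.18745043 196.94211485]
0.28 [164.95552716 196.24786855] [195.30589118 233.81571424]
0.6 [115.32692352 180.35292959] [195.50648077 247.20691413]
0.71 [ 99.44447122 179.1597294 ] [195.57547946 245.80460117]
```

View pics/m7.png

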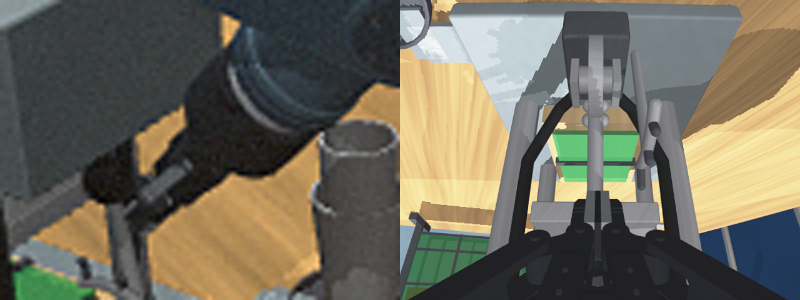

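The push peaked at about 56 N of fingertip force at the detent, then dropped to zero. In the side crop the knob is at about (103,180), and float is predicted at (99,179). I back out and check.

apply_moves(
  moves=[
    [[1.5,0,-1.4,0,0,0,0],[3,0,-2.8,0,0,0,0],[5.5,0,-5.1,0,0,0,0],[8,0,-9,0,0,0,0],[9,0,-13,0,0,0,0],[9,0,-17,0,0,0,0],[9,0,-17,0,0,0,0],[9,0,-17,0,0,0,0]],
  ],
)

```text
time_s: 17.15
eef_pos: [0.534, -0.0238, 0.2401]
eef_rot: [-0.196, 0.788, -0.495, -0.31]
wrist_force: [-1.0, 0.7, -1.1]
opening: 0.0
```

```bash
python3 - <<'E'
from h import *
o=get_obs();print(o['time_s'],o['eef_pos'],o['wrist_force'],o['dq'])
a=snap('scene','sc8');b=snap('side','si8');w=snap('wrist','w8')
for a_ in(.28,.6,.71):
    l=a_-.436;l0=.04-.436;k=K+PX*.13*(np.sin(l)-np.sin(l0))+PZ*.13*(np.cos(l)-np.cos(l0));print(a_,(proj('si8',k)-[228,153])*4,proj('w8',k)*.625+[0,300])
m=np.vstack([np.hstack([cv2.resize(b[153:228,228:328,::-1],(400,300),interpolation=cv2.INTER_CUBIC),cv2.resize(a[:,:,::-1],(400,300),interpolation=cv2.INTER_AREA)]),np.hstack([cv2.resize(w[:,:,::-1],(400,300),interpolation=cv2.INTER_AREA),cv2.resize(b[:,:,::-1],(400,300),interpolation=cv2.INTER_AREA)])]);cv2.imwrite('pics/m8.png',m)
E
```

```text
17.15 [ 0.53399888 -0.02380956  0.24008693] [-1.00896567  0.71193077 -1.07664244] [ 0.02581154  0.00531242  0.05556922  0.00125325 -0.00878271  0.00236858]
0.28 [164.95552716 196.24786855] [196.36454095 513.24568382]
0.6 [115.32692352 180.35292959] [196.31871285 521.5915474 ]
0.71 [ 99.44447122 179.1597294 ] [196.30990212 521.86617894]
```

View pics/m8.png

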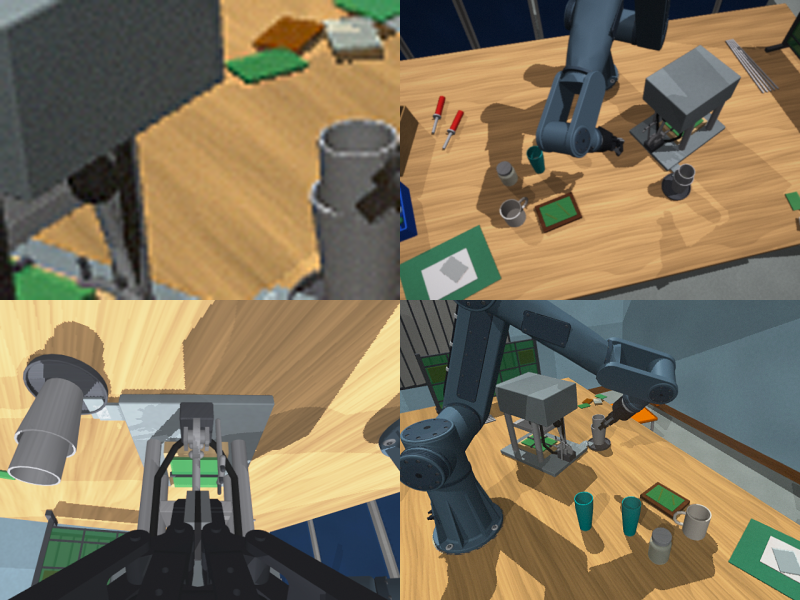

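With the gripper clear, the knob stays at about (93,178) in the crop, which is float. The ballast tub is nested upright in the pan tub. The mug, jar, framed panel and both turquoise tubs look undisturbed. I hand in.

apply_moves(
  moves=[
    [[0,0,0,0,0,0,0],[0,0,0,0,0,0,0],[0,0,0,0,0,0,0]],
  ],
)

```text
time_s: 17.6
eef_pos: [0.5332, -0.0219, 0.2399]
eef_rot: [-0.196, 0.788, -0.494, -0.311]
wrist_force: [-0.1, 0.3, -0.5]
opening: 0.001
```

```bash
python3 -c "
from h import *
print(get_obs()['time_s'],get_obs()['wrist_force']);print(hand_in())"
```

```text
17.6 [-0.12133554  0.25424162 -0.52150873]
the job is handed in; nothing more can be done
None
```

I lowered the steel ballast tub upright into the pan tub, held it until it was fully down, and let go. I then pushed the valve lever past the detent into float. I handed the job in at 17.6 s of the 64 s allowed.

- **Tub:** it stopped at z 0.1328 m, against about 0.132 m expected, with 10 N of upward push before I let go. Later pictures show it nested upright in the pan tub.
- **Lever:** with the gripper withdrawn, the knob stayed within about 2 picture pixels of where float puts it. The wrist force read about zero.
- **Bystanders:** the mug, jar, framed panel and both turquoise look-alikes look undisturbed by eye; I did not re-measure them.
- **Check that disagreed:** the wrist force briefly read about 57 N at the detent, against the stated 11 N. By my geometry this was the fingertips on the knob, with the gripper's body well clear of the crosshead. It stayed below the 120 N wrist limit, but it is above the 40 N that applies to the arm and gripper body.
- **Measuring bias:** heights from the cameras came out about 3 mm low throughout, which I allowed for.

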